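# Set the slicing guide's length stop and clamp it

### The job

Set the slice length on the wooden slicing guide: take hold of the orange cam lever on its sliding leg, slide the leg out against its spring with the lever still open until the white pointer on the grey clamp block is level with the red length mark, then swing the lever fully closed while you hold the leg on the mark, without letting go in between. Do not begin to close the lever before the pointer is on the mark, do not shift the red mark, and leave the things round about alone. Finish while still gripping the lever, with the leg on its mark: do not let go.

Things in the scene. Friction and masses are not known exactly. Their poses are not given: they have to be found in the camera images.
- guide: Slicing guide, fixed to the worktop: pale wooden board 124 x 350 x 16 mm, long in its own y; origin at the centre of its underside. At yaw 0 its x points away from the robot, its y to the left. Two pairs of knife posts (tops 71 mm above the worktop) near its +y end; two aluminium rails (tops 30 and 44 mm) guide the leg; white scale with 10 mm ticks beside the rail nearer the robot.
- leg: Sliding leg: steel bar with a white stop plate (90 mm from the origin along +y, top 61 mm above the worktop) and a grey clamp block 36 x 46 mm (top 46 mm) that carries the lever. Origin on the lever's pivot axis, 16 mm above the worktop; axes as the guide's. It slides along the guide's -y, 0 to 100 mm out. A spring pulls it in with 3 to 4.5 N, so it springs back if let go with the lever open.
- leg_line (a point): The white pointer, 3 mm wide, that sticks out 11 mm from the middle of the grey clamp block's robot-side face, under the open lever's handle; this point lies at its root, 24 mm from the pivot axis towards the guide's -x, 40 mm above the worktop, so level with the pivot along the guide's y. It moves with the leg.
- length_mark (a point): Tip of the red length mark, a red clip 16 x 10 x 18 mm on the white scale, 31 mm above the worktop; at the start 30 to 85 mm out from the pointer (towards the guide's -y). The leg is on the mark when pointer and mark have the same y in the guide's frame. The clip is stiff but can be shoved.
- lever_grip (a point): Where to grip the orange cam lever: on its pivot axis, 74 mm above the worktop. The handle is an upright bar 12 mm thick, 36 mm tall (56 to 92 mm above the worktop), reaching 56 mm from the pivot along the point's -x and 14 mm along +x. Grip its flat sides (across the point's y) from above, over the pivot: the leg then comes along. Below the bar is a round steel hub, top 57 mm above the worktop.
- lever (a joint): Angle of the cam lever about its vertical pivot, rad: 0 open (point's -x is 0.17 rad clockwise of the guide's -x; starts at 0 to 0.15, handle pointing towards the robot), 1.4 fully closed at its stop (handle along the guide's +y). Closing is clockwise seen from above. It stays where left; near the end the cam bears on the rail: up to 0.2 N m, and it drags the leg inward with up to 10 N.
- tomato_red: Red tomato, 80 mm, a bystander to the right of the guide. Origin at the centre of its underside.
- onion: Purple onion, 69 mm, a bystander to the right. Origin at the centre of its underside.
- bottle_opener: Bottle opener with yellow handle, 174 mm long, lying on the worktop at the right, a bystander. Origin at the centre of its underside.
- mug: Pale mug, 100 mm tall, a bystander behind the guide. Origin at the centre of its underside.
- jam: Jam jar with white lid, 99 mm tall, a bystander behind the guide. Origin at the centre of its underside.

How it is judged:
On the way:
1. the leg is held with its white pointer within 5 mm of the red mark while the lever is still open (under 0.4 rad) (y of leg_line in the frame of length_mark between -0.005 and 0.005 m and value of joint lever below 0.4 rad and contact force between the fingers and leg above 1 N), for 0.2 s.
At the end, for the whole second after the job is handed in: The leg's white pointer is within 5 mm of the red mark along the guide, the lever is closed (over 1.28 of 1.4 rad), the leg is still, and the fingers still grip the lever on the leg (over 3 N) (y of leg_line in the frame of length_mark between -0.005 and 0.005 m and value of joint lever above 1.28 rad and linear speed of leg below 0.01 m/s and contact force between the fingers and leg above 3 N); the arm keeps its last pose, push and grip.
It fails at once if the lever is closed past 0.6 rad while the pointer is more than 10 mm off the mark (value of joint lever above 0.6 rad and (y of leg_line in the frame of length_mark above 0.01 m or y of leg_line in the frame of length_mark below -0.01 m)).
It fails at once if the red mark is shifted by more than 5 mm (distance of length_mark from where it was at the start of the episode above 0.005 m).
It fails at once if the leg is let go once the lever has begun to close (value of joint lever above 0.6 rad and contact force between the fingers and leg below 0.2 N).
It fails at once if the tomato, onion, bottle opener, mug or jam jar is moved by more than 30 mm (distance of any of tomato_red, onion, bottle_opener, mug, jam from where it was at the start of the episode above 0.03 m).
It also fails if it takes over 32 s, if anything falls off the work surface, if the arm or the gripper's body presses on something with over 40 N, if the wrist force passes 120 N, or if a joint passes its speed limit or range.

### The arm

A 7-joint arm with a two-finger parallel gripper is mounted at the origin on a cart in front of the work surface, level with it; the furniture and walls round the work are solid. World frame = base frame: x ahead of the robot, y to its left, z up, the work surface at z = 0. Lengths are in m, angles in rad, forces in N, time in s.
With the tool pointing down it reaches from about 0.4 to 0.9 m from the base axis. Payload 5.5 kg.
Tool frame: the origin (TCP) lies on the centre line of the jaws, within the pads' length; the fingertips stand 22 mm ahead of it and the grasp point (between the pads) lies 3 mm ahead of it; z points along the fingers, y is the line along which they close (so a half turn about z gives the same grasp; the last joint's range is limited). The gripper opens to 85 mm and grips with 20 to 120 N. Pads are 22 mm wide; open, the fingers measure 114 mm over their backs; the gripper's body (76 mm by 85 mm) begins 54 mm behind the grasp point. The pads swing forward as they close: fully open they stand 13 mm farther back than shut.
Start: joints at [-0.914, 0.501, -0.427, 1.55, 0.221, 1.138, -0.21], TCP at [0.249, 0.6, 0.253] pointing down, gripper open.
Joint ranges: [-2.88, 2.88], [-0.31, 2.03], [-1.54, 1.56], [0.2, 2.42], [-1.41, 4.55], [0.19, 2.02], [-2.57, 2.57]. Speed limits (rad/s): [2.57, 2.57, 3.14, 3.14, 3.14, 3.14, 3.14].

### API

Orientations are given as a unit quaternion [w, x, y, z].
In Python, from station import monitor, viewer, robot gives the robot as it stands. The module is installed in compiled form; this text tells all that it offers.
- The arm moves only by the tool apply_moves, never from a script. Its argument "plan" is a list of rows, each a list of 7 numbers: the shift along the tool's x, y, z each as a share of 4 cm, from -1 to 1, then the turn, a rotation vector about the tool's x, y, z each as a share of 4 degrees, from -1 to 1, then the opening, from -1 (shut) to 1 (fully open). In form: [[x, y, z, rx, ry, rz, grip], ...]. A call has 1 to 12 rows; each row shifts and turns the commanded pose from where the row before left it, along the tool's axes as they then stand; what a row does not reach is not made up. A row lasts 1/10 s, in which the tool goes at most 50 mm and 8.59 degrees, less where a joint would pass 70% of its speed; a pose out of reach is approached as far as the arm can. A call with a number of a shift or a turn outside -1 to 1 is refused whole. A call with a gripper value outside its range is refused whole. The fingers move at their own pace and stop on an object; the grip force is fixed at half the most. Time passes only in rows, so rows that do not move let the fingers close. It gives the time, the measured TCP pose, the force, the opening and the grip force at its end, in the units of the state.
- monitor.sense(): the state, without advancing time (a new reading comes with each control period).
- viewer.grab_frame(name): name is "side" or "top" or "wrist"; returns (picture, depth): 400x640x3 uint8, red, green, blue; 400x640 float32, m along the optical axis (not along the pixel's ray), 0 where there is no reading.
- viewer.camera_model(name): a dict with "mtx" (3x3 intrinsics, pixels), "dist_coeffs" ([k1, k2, p1, p2, k3] as OpenCV has them; the pictures are not rectified), "camera_from_world" (4x4, takes a point from world to camera coordinates). Camera axes: x right, y up, looking along -z (the intrinsics and any distortion apply to the point x, -y, -z); pixel columns grow to the right and rows downward; lengths in m; the calibration is good to about 2 mm. A picture is of the moment at which its call begins: read the wrist's pose just before it. camera_model takes no time and is no camera call; for the wrist camera it gives the pose at the moment of the call.
- robot.sign_off(): hands the job in; it is judged then, once.
The state is a dict: "clock": time; "joints": joint angles; "dq": joint speeds; "effort": joint torques, N m; "tool_pos": TCP position; "tool_rot": TCP orientation; "contact_force": force on the tool from outside, world axes, zero at the start; "ft_torque": the same for the moment, N m; "gripper_width": finger opening in m; "grip_force": force on a finger pad.
Only numpy, scipy, OpenCV 4.12 (cv2) and the standard library are available. Lean on these libraries where they do the work, as an engineer would, in place of code of your own. Each camera call takes 0.05 s, during which the arm holds its last target. There are 200 camera calls.

## Working session

There is one attempt and no reset: what is moved stays moved. The work goes in short steps, Python scripts to look and compute and a tool call to move; the robot and the scene stay as the last step left them, time stands still between calls to the robot, and variables do not carry over. Pictures are saved under pics/ and viewed, at most 10 in all, crops included, and the job is handed in when it is done.

Besides the shell and the picture viewer there is one more tool, called after ">>>" by a JSON object that holds its "method" and its "body", one argument or row to a line. apply_moves: Moves the arm, as the interface text tells. Shift numbers are shares of 4 cm and turn numbers shares of 4 degrees, none past 1 either way. Its arguments: {"type":"object","properties":{"plan":{"type":"array"}},"required":["plan"]}

```bash
mkdir -p pics; cat > h.py <<'E'
import numpy as np, cv2
from station import monitor, viewer, robot
def grab(n,tag):
    m=viewer.camera_model(n); p,d=viewer.grab_frame(n)
    cv2.imwrite(f'pics/{tag}.png',p[:,:,::-1]); np.savez(f'pics/{tag}.npz',p=p,d=d,K=m['mtx'],D=np.array(m['dist_coeffs']),T=m['camera_from_world'])
    return load(tag)
def load(tag): return dict(np.load(f'pics/{tag}.npz'))
def ray(c,uv):
    q=cv2.undistortPoints(np.array(uv,float).reshape(-1,1,2),c['K'],c['D']).reshape(-1,2)
    d=np.c_[q[:,0],-q[:,1],-np.ones(len(q))]; R=c['T'][:3,:3]; t=c['T'][:3,3]
    return -R.T@t, d@R
def onz(c,uv,z):
    o,d=ray(c,uv); return o+d*((z-o[2])/d[:,2])[:,None]
def cloud(c,mask):
    v,u=np.nonzero(mask&(c['d']>0)); o,d=ray(c,np.c_[u,v]); return o+d*c['d'][v,u][:,None]
def proj(c,P):
    P=np.atleast_2d(P)@c['T'][:3,:3].T+c['T'][:3,3]; P=P*[1,-1,-1]
    return cv2.projectPoints(P,np.zeros(3),np.zeros(3),c['K'],c['D'])[0].reshape(-1,2)
E
python3 - <<'E'
from h import *
s=monitor.sense(); print(s)
a=grab('top','top0');b=grab('side','side0')
cv2.imwrite('pics/both0.png',cv2.resize(np.vstack([a['p'],b['p']])[:,:,::-1],(480,600)))
print(np.linalg.inv(a['T'])[:3,3])
E
```

```text
{'clock': 0.0, 'joints': array([-0.91378833,  0.50184032, -0.42676889,  1.55145375,  0.22080341,
        1.13828869, -0.21031447]), 'dq': array([-0.00049354,  0.00046924, -0.00082153, -0.00054926, -0.00182651,
        0.00090047, -0.00173789]), 'effort': array([-1.60168915e-03, -5.69511330e+01, -5.81683561e+00, -2.80940187e+01,
        1.06632651e-02,  1.17794928e-02,  6.53820464e-06]), 'tool_pos': array([0.2492164 , 0.59962358, 0.25226049]), 'tool_rot': array([-2.15055619e-04,  1.95622734e-01,  9.80678749e-01, -9.43470554e-04]), 'contact_force': array([-0.19462398, -0.51574382, -0.87743005]), 'ft_torque': array([-0.00218151, -0.01718908, -0.01761512]), 'grip_force': 0.0, 'gripper_width': 0.08548298750709289}
[ 0.41403393 -0.06210602  1.10625176]
```

View pics/top0.png

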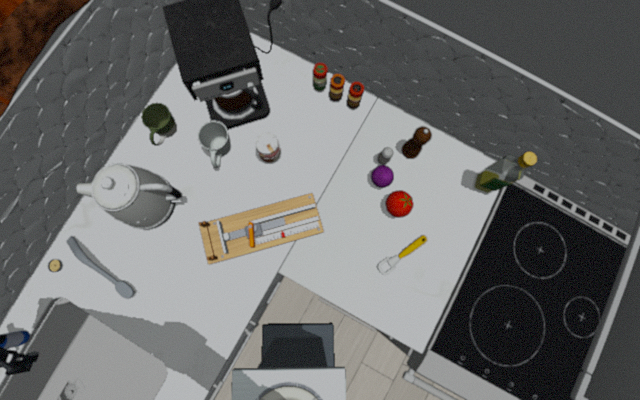

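View pics/side0.png

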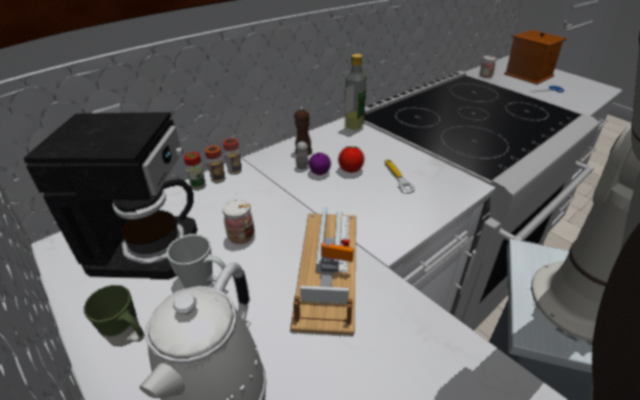

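The top view shows the guide at about (262,228), with the orange lever at (252,235) and the red clip at (283,235). The posts are at the left end, and the bystanders are well clear.

```bash
cat >> h.py <<'E'
def hsvmask(c,lo,hi,roi=None):
    h=cv2.cvtColor(c['p'],cv2.COLOR_RGB2HSV); m=cv2.inRange(h,np.array(lo),np.array(hi))
    if roi:
        k=np.zeros_like(m); x0,y0,x1,y1=roi; k[y0:y1,x0:x1]=1; m*=k
    return m>0
E
python3 - <<'E'
from h import *
a=load('top0')
roi=(190,185,335,270)
wood=hsvmask(a,(10,60,60),(25,190,255),roi); P=cloud(a,wood); P=P[abs(P[:,2]-.016)<.008]
print('wood',len(P)); r=cv2.minAreaRect(P[:,:2].astype(np.float32)); print(r, P.mean(0))
print(cv2.boxPoints(r))
for n,lo,hi in (('orange',(5,200,100),(16,255,255)),('red',(0,170,80),(4,255,255)),('red2',(172,150,80),(180,255,255))):
    m=hsvmask(a,lo,hi,(235,215,300,250)); v,u=np.nonzero(m); 
    if len(u)==0: print(n,0); continue
    print(n,len(u),u.min(),u.max(),v.min(),v.max(), onz(a,[[u.mean(),v.mean()]],.092 if n=='orange' else .031)); Q=cloud(a,m); print(np.median(Q,0),Q.min(0),Q.max(0))
    if n=='orange': print(cv2.minAreaRect(onz(a,np.c_[u,v],.092)[:,:2].astype(np.float32)))
E
```

```text
wood 2854
((0.5491499900817871, 0.080132395029068), (0.12271297723054886, 0.34760984778404236), 15.320535659790039) [0.54845575 0.09352894 0.01573369]
[[ 0.4440514   0.23154923]
 [ 0.5358965  -0.10370751]
 [ 0.6542486  -0.07128444]
 [ 0.5624035   0.2639723 ]]
orange 13 249 253 224 246 [[0.51514534 0.09318898 0.092     ]]
[0.5125781  0.09219293 0.08847615] [0.48984702 0.08976046 0.04412018] [0.55097038 0.10873709 0.09417223]
((0.5195891857147217, 0.09578129649162292), (0.05992208421230316, 0.010866120457649231), 1.266126036643982)
red 9 282 284 233 236 [[0.5261647  0.01421834 0.031     ]]
[0.52492361 0.01337386 0.0333467 ] [0.52204465 0.01032792 0.02974796] [0.53110464 0.01599345 0.03732006]
red2 0
```

>>> {"method": "apply_moves", "body": {
  "plan": [
    [-0.9,-0.7,0,0,0,0,1],
    [-0.9,-0.7,0,0,0,0,1],
    [-0.9,-0.7,0,0,0,0,1],
    [-0.9,-0.7,0,0,0,0,1],
    [-0.9,-0.7,0,0,0,0,1],
    [-0.9,-0.7,0,0,0,0,1],
    [-0.9,-0.7,0,0,0,0,1],
    [-0.9,-0.7,0,0,0,0,1],
    [-0.9,-0.7,0,0,0,0,1],
    [-0.9,-0.7,0,0,0,0,1],
    [-0.9,-0.7,0,0,0,0,1]
  ]
}}

```text
clock: 1.2
tool_pos: [0.4973, 0.162, 0.2532]
tool_rot: [-0.0, 0.196, 0.981, -0.0]
contact_force: [0.2, 0.2, 0.1]
gripper_width: 0.0856
grip_force: 0.0
```

>>> {"method": "apply_moves", "body": {
  "plan": [
    [0,0,0,0,0,-1,1],
    [0,0,0,0,0,-1,1],
    [0,0,0,0,0,-1,1],
    [0,0,0,0,0,-1,1],
    [0,0,0,0,0,-1,1],
    [0,0,0,0,0,-1,1],
    [0,0,0,0,0,0,1],
    [0,0,0,0,0,0,1]
  ]
}}

```text
clock: 2.0
tool_pos: [0.4967, 0.1638, 0.253]
tool_rot: [-0.0, -0.012, 1.0, -0.0]
contact_force: [0.1, -0.3, 0.0]
gripper_width: 0.0855
grip_force: 0.0
```

```bash
python3 - <<'E'
from h import *
s=monitor.sense(); print(s['clock'],s['joints'].round(2),s['tool_pos'].round(4),s['tool_rot'].round(3),s['contact_force'].round(1))
c=grab('wrist','w1'); print(np.linalg.inv(c['T']).round(3))
print(proj(c,[[.538,.0945,.092],[.526,.014,.031]]))
E
```

```text
2.0 [-0.11  0.26 -0.3   1.87  0.09  1.03  1.14] [0.4967 0.1638 0.253 ] [-0.    -0.012  1.    -0.   ] [ 0.1 -0.3  0. ]
[[-0.022 -0.954 -0.3    0.421]
 [ 1.    -0.021 -0.007  0.161]
 [ 0.    -0.3    0.954  0.373]
 [ 0.     0.     0.     1.   ]]
[[242.91097905 224.81909134]
 [179.42677305 191.1960835 ]]
```

View pics/w1.png

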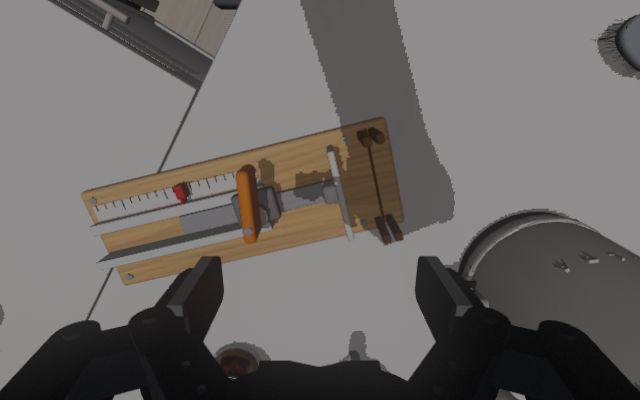

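The wrist view shows the orange lever from (245,170) to (250,240), the red clip at about (181,192), and the posts at (380,180). I'll measure each of these.

```bash
cat > m.py <<'E'
from h import *
def meas(c,roi=None):
    o=hsvmask(c,(5,180,60),(18,255,255),roi); P=cloud(c,o)
    T=P[(P[:,2]>.086)&(P[:,2]<.1)][:,:2]; r=cv2.minAreaRect(T.astype(np.float32)); b=cv2.boxPoints(r)
    print('lever n',len(T),np.array(r[0]).round(4),np.array(r[1]).round(4),'angle',round(r[2],1)); print(b.round(4))
    m=hsvmask(c,(0,150,60),(4,255,255),roi)|hsvmask(c,(175,150,60),(180,255,255),roi)
    n,l,s,ce=cv2.connectedComponentsWithStats(m.astype(np.uint8))
    for i in range(1,n):
        if s[i,4]>15:
            Q=cloud(c,l==i); print('red',s[i],ce[i].round(1),np.median(Q,0).round(4),Q.min(0).round(4),Q.max(0).round(4)); t=Q[Q[:,2]>Q[:,2].max()-.004]; print('  top',t.mean(0).round(4),cv2.minAreaRect(t[:,:2].astype(np.float32)))
def guide(c,roi):
    w=hsvmask(c,(10,60,40),(25,200,255),roi); P=cloud(c,w); P=P[abs(P[:,2]-.016)<.006]
    print('guide',cv2.minAreaRect(P[:,:2].astype(np.float32)))
E
python3 - <<'E'
from m import *
c=load('w1'); meas(c,(70,110,420,300)); guide(c,(70,110,420,300))
E
```

```text
lever n 739 [0.5227 0.0972] [0.0677 0.0103] angle 4.5
[[0.4886 0.0997]
 [0.4894 0.0894]
 [0.5568 0.0948]
 [0.556  0.105 ]]
red [174 185  12  19 120] [179.1 192.4] [0.5266 0.0145 0.0327] [0.5182 0.0023 0.0176] [0.5385 0.0195 0.0348]
  top [0.5271 0.0144 0.0327] ((0.5284901857376099, 0.014694453217089176), (0.020412229001522064, 0.008512376807630062), 14.750876426696777)
guide ((0.548611044883728, 0.07930701971054077), (0.12331825494766235, 0.3485490679740906), 15.320211410522461)
```

>>> {"method": "apply_moves", "body": {
  "plan": [
    [0,0,0,0,0,-0.65,1],
    [-0.5,-0.85,0.2,0,0,0,1],
    [-0.55,-0.85,0.5,0,0,0,1],
    [0,0,0.9,0,0,0,1],
    [0,0,0.9,0,0,0,1],
    [0,0,0,0,0,0,1],
    [0,0,0,0,0,0,1]
  ]
}}

```text
clock: 2.75
tool_pos: [0.5432, 0.0993, 0.1533]
tool_rot: [-0.001, -0.035, 0.999, 0.0]
contact_force: [0.9, 0.5, 0.4]
gripper_width: 0.0853
grip_force: 0.0
```

```bash
python3 - <<'E'
from m import *
s=monitor.sense(); print(s['clock'],s['joints'].round(2),s['tool_pos'].round(4),s['tool_rot'].round(3))
c=grab('wrist','w2'); meas(c)
E
```

```text
2.75 [-0.03  0.43 -0.25  1.89  0.14  0.84  1.29] [0.5432 0.0993 0.1533] [-0.001 -0.035  0.999  0.   ]
lever n 1886 [0.5222 0.0968] [0.0671 0.011 ] angle 4.5
[[0.4884 0.0997]
 [0.4892 0.0887]
 [0.5561 0.0939]
 [0.5552 0.1049]]
red [199 158  16  27 251] [206.7 168.7] [0.527  0.0143 0.0328] [0.5191 0.0083 0.0304] [0.5388 0.0193 0.0349]
  top [0.5272 0.0142 0.0329] ((0.529046893119812, 0.014450627379119396), (0.019943412393331528, 0.008690535090863705), 14.969377517700195)
```

View pics/w2.png

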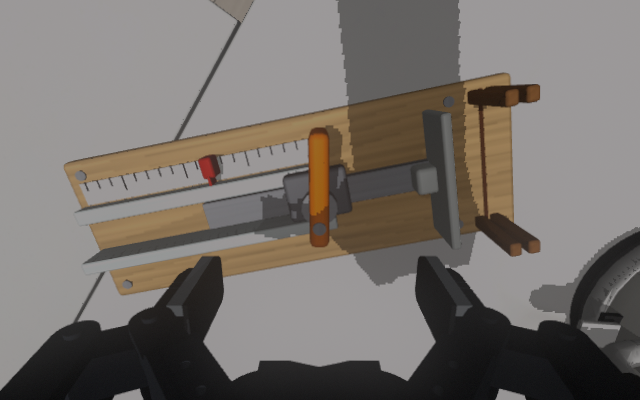

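The lever at (318,187) is centred under the jaws, and the clip at (207,168) and the posts are clear. Next I descend and grip.

>>> {"method": "apply_moves", "body": {
  "plan": [
    [0,0,0.9,0,0,0,1],
    [0,0,0.88,0,0,0,1],
    [0,0,0,0,0,0,1],
    [0,0,0,0,0,0,-1],
    [0,0,0,0,0,0,-1],
    [0,0,0,0,0,0,-1],
    [0,0,0,0,0,0,-1],
    [0,0,0,0,0,0,-1],
    [0,0,0,0,0,0,-1],
    [0,0,0,0,0,0,-1],
    [0,0,0,0,0,0,-1]
  ]
}}

```text
clock: 3.9
tool_pos: [0.5442, 0.0994, 0.0831]
tool_rot: [0.001, -0.035, 0.999, 0.0]
contact_force: [-0.7, 0.3, 7.2]
gripper_width: 0.0111
grip_force: 59.3
```

```bash
python3 - <<'E'
from m import *
s=monitor.sense(); print(s)
E
```

```text
{'clock': 3.9, 'joints': array([-0.04937583,  0.53625713, -0.22560196,  1.92294534,  0.17829294,
        0.70003998,  1.2604377 ]), 'dq': array([ 0.00108619,  0.00115039,  0.00060498, -0.00021175,  0.00147034,
       -0.00107519,  0.00068266]), 'effort': array([ 2.34828964e-01, -4.94413197e+01, -2.32092328e+00, -1.92062116e+01,
        1.51852509e-01, -4.06649234e-01,  1.14668391e-02]), 'tool_pos': array([0.54419593, 0.09937853, 0.08314231]), 'tool_rot': array([ 6.84614221e-04, -3.52965957e-02,  9.99376633e-01,  1.61733282e-04]), 'contact_force': array([-0.69941425,  0.2977531 ,  7.20868442]), 'ft_torque': array([ 0.07642127,  0.26631071, -0.04067386]), 'grip_force': 59.286911487579346, 'gripper_width': 0.01112113305248943}
```

>>> {"method": "apply_moves", "body": {
  "plan": [
    [-0.05,-0.25,0,0,0,0,-1],
    [-0.1,-0.5,0,0,0,0,-1],
    [-0.1,-0.5,0,0,0,0,-1],
    [-0.08,-0.4,0,0,0,0,-1],
    [0,0,0,0,0,0,-1],
    [0,0,0,0,0,0,-1],
    [0,0,0,0,0,0,-1]
  ]
}}

```text
clock: 4.6
tool_pos: [0.5617, 0.0354, 0.0831]
tool_rot: [0.0, -0.035, 0.999, 0.001]
contact_force: [-2.1, 2.8, 6.9]
gripper_width: 0.0111
grip_force: 59.5
```

```bash
python3 - <<'E'
from m import *
s=monitor.sense(); print(s['clock'],s['tool_pos'].round(4),s['tool_rot'].round(3),s['contact_force'].round(1),s['ft_torque'].round(2),s['grip_force'])
c=grab('wrist','w3'); meas(c)
p=proj(c,[[.529,.0145,.031]])[0].astype(int); print(p)
x0=max(p[0]-120,0);y0=max(p[1]-90,0)
cv2.imwrite('pics/w3c.png',cv2.resize(c['p'][y0:y0+150,x0:x0+200,::-1],(800,600),interpolation=cv2.INTER_CUBIC)); print(x0,y0)
E
```

```text
4.6 [0.5617 0.0354 0.0831] [ 0.    -0.035  0.999  0.001] [-2.1  2.8  6.9] [ 0.51  0.49 -0.03] 59.51043248176575
lever n 4578 [0.5404 0.033 ] [0.0687 0.0116] angle 4.2
[[0.5057 0.0363]
 [0.5065 0.0248]
 [0.575  0.0298]
 [0.5742 0.0413]]
red [274 156  22  39 546] [284.7 171.8] [0.527  0.0143 0.0327] [0.5187 0.0081 0.0223] [0.5388 0.0196 0.0352]
  top [0.5271 0.0139 0.0328] ((0.5290788412094116, 0.014415198937058449), (0.020422454923391342, 0.00916378851979971), 15.873137474060059)
[285 174]
165 84
```

View pics/w3c.png

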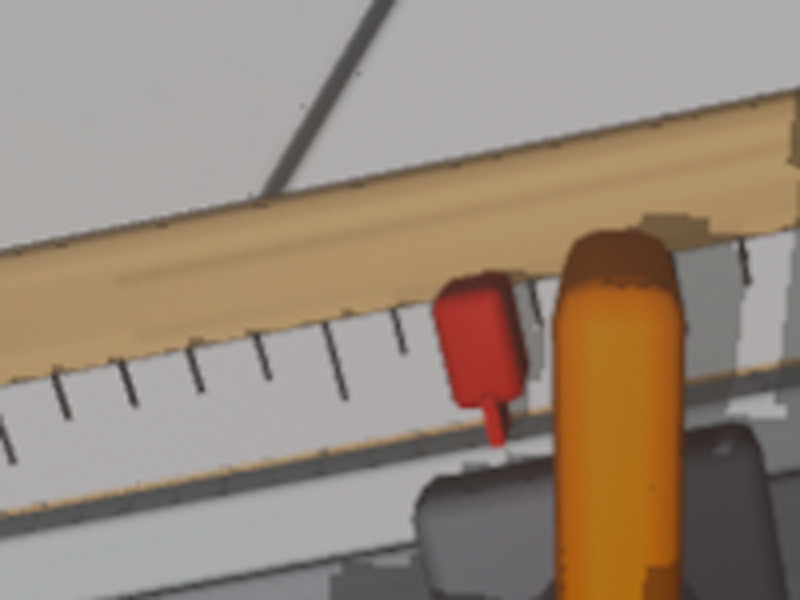

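The crop shows the clip's tip at (497,440). The grey block's top edges are at about x=420 on the left and x=765 on the right, and the pointer is hidden under the handle.

```bash
python3 - <<'E'
from m import *
c=load('w3'); y=np.radians(15.4); ey=np.array([-np.sin(y),np.cos(y)]);ex=np.array([np.cos(y),np.sin(y)])
f=lambda u,v:[165+(u-1.5)/4,84+(v-1.5)/4]
def g(n,P): print(n,P.round(4),'gx',(P[:,:2]@ex).round(4),'gy',(P[:,:2]@ey).round(4))
g('tip',onz(c,[f(497,442),f(488,405)],.031))
g('blk L',onz(c,[f(418,505),f(430,560)],.046)); g('blk R',onz(c,[f(755,450),f(772,530)],.046))
v=84+np.array([110,115,120,125,130,135]);
# block top by depth
m=np.zeros((400,640),bool);m[190:250,250:380]=1
P=cloud(c,m);P=P[(abs(P[:,2]-.046)<.003)];gy=P[:,:2]@ey;gx=P[:,:2]@ex
print(len(P),np.percentile(gy,[0.5,2,98,99.5]),np.percentile(gx,[1,99]))
b=np.array([[.5404,.033]])+.021*np.array([[np.cos(np.radians(4.2)),np.sin(np.radians(4.2))]])
g('pivot',b); g('tcp',np.array([[.5617,.0354]]))
E
```

```text
tip [[0.5399 0.0166 0.031 ]
 [0.5348 0.0152 0.031 ]] gx [0.5249 0.5196] gy [-0.1273 -0.1273]
blk L [[0.5442 0.0082 0.046 ]
 [0.5515 0.0099 0.046 ]] gx [0.5268 0.5343] gy [-0.1366 -0.1369]
blk R [[0.534  0.0497 0.046 ]
 [0.5444 0.053  0.046 ]] gx [0.528  0.5389] gy [-0.0939 -0.0935]
2418 [-0.13825333 -0.13768033 -0.09370025 -0.09328623] [0.52674722 0.55672441]
pivot [[0.5613 0.0345]] gx [0.5504] gy [-0.1158]
tcp [[0.5617 0.0354]] gx [0.5509] gy [-0.115]
```

>>> {"method": "apply_moves", "body": {
  "plan": [
    [-0.03,-0.15,0,0,0,0,-1],
    [-0.03,-0.15,0,0,0,0,-1],
    [0,0,0,0,0,0,-1],
    [0,0,0,0,0,0,-1],
    [0,0,0,0,0,0,-1]
  ]
}}

```text
clock: 5.15
tool_pos: [0.5649, 0.0238, 0.0831]
tool_rot: [0.0, -0.036, 0.999, 0.001]
contact_force: [-2.7, 3.1, 7.0]
gripper_width: 0.0108
grip_force: 59.5
```

```bash
cat > chk.py <<'E'
from m import *
import sys
y=np.radians(15.4); ey=np.array([-np.sin(y),np.cos(y)]);ex=np.array([np.cos(y),np.sin(y)])
s=monitor.sense(); print(s['clock'],s['tool_pos'].round(4),s['tool_rot'].round(4),s['contact_force'].round(1),s['ft_torque'].round(2),s['grip_force'],'tcp gx gy',s['tool_pos'][:2]@ex,s['tool_pos'][:2]@ey)
c=grab('wrist',sys.argv[1]); meas(c)
m=np.zeros((400,640),bool);m[150:300,200:420]=1
P=cloud(c,m);P=P[(abs(P[:,2]-.046)<.003)];gy=P[:,:2]@ey;gx=P[:,:2]@ex
k=(gx>.52)&(gx<.58)&(gy<-.08)&(gy>-.17); print(k.sum(),'block gy',np.percentile(gy[k],[0.5,2,98,99.5]).round(4))
E
python3 chk.py w4
python3 -c "
import cv2
p=cv2.imread('pics/w4.png');cv2.imwrite('pics/w4c.png',cv2.resize(p[110:260,220:420],(800,600),interpolation=cv2.INTER_CUBIC))"
```

```text
5.15 [0.5649 0.0238 0.0831] [ 4.000e-04 -3.570e-02  9.994e-01  7.000e-04] [-2.7  3.1  7. ] [0.52 0.53 0.04] 59.493897557258606 tcp gx gy 0.5509133137789267 -0.12705967138896163
lever n 4563 [0.5435 0.0215] [0.0687 0.0115] angle 4.2
[[0.5088 0.0247]
 [0.5097 0.0132]
 [0.5782 0.0183]
 [0.5773 0.0298]]
red [296 152   9  29 149] [300.  163.2] [0.5231 0.0105 0.0328] [0.5126 0.0079 0.031 ] [0.534  0.0136 0.0881]
  top [0.5162 0.0134 0.0873] ((0.5162872672080994, 0.013426467776298523), (0.0061245327815413475, 6.268609286053106e-05), 3.3929452896118164)
3347 block gy [-0.1691 -0.1666 -0.0828 -0.0806]
```

View pics/w4c.png

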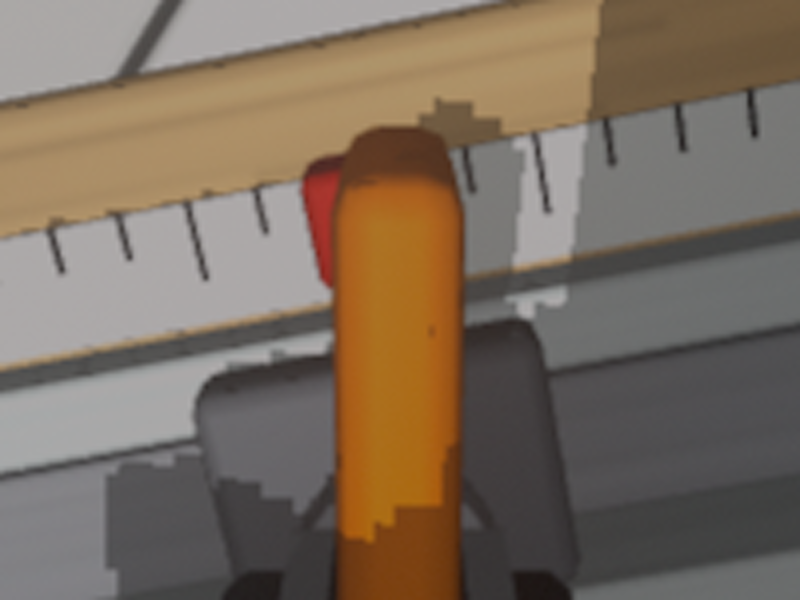

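The pointer should now be level with the mark. I'll swing the lever part way, staying under 0.4 rad, which should uncover the pointer so I can check it.

>>> {"method": "apply_moves", "body": {
  "plan": [
    [0,0,0,0,0,1,-1],
    [0,0,0,0,0,1,-1],
    [0,0,0,0,0,1,-1],
    [0,0,0,0,0,1,-1],
    [0,0,0,0,0,0,-1],
    [0,0,0,0,0,0,-1]
  ]
}}

```text
clock: 5.8
tool_pos: [0.5648, 0.024, 0.0831]
tool_rot: [0.0, 0.104, 0.995, 0.001]
contact_force: [-1.9, 3.2, 7.5]
gripper_width: 0.0111
grip_force: 59.5
```

```bash
python3 chk.py w5; python3 - <<'E'
from h import *
c=load('w5'); p=proj(c,[[.5399,.0166,.031]])[0].astype(int); x0,y0=p[0]-100,p[1]-75; print(x0,y0)
cv2.imwrite('pics/w5c.png',cv2.resize(c['p'][y0:y0+150,x0:x0+200,::-1],(800,600),interpolation=cv2.INTER_CUBIC))
E
```

```text
5.8 [0.5648 0.024  0.0831] [2.000e-04 1.037e-01 9.946e-01 7.000e-04] [-1.9  3.2  7.5] [ 0.58  0.51 -0.06] 59.51033592224121 tcp gx gy 0.5508733591004792 -0.12686729060138946
lever n 4562 [0.5436 0.0277] [0.0118 0.0684] angle 78.4
[[0.5089 0.0288]
 [0.5759 0.0151]
 [0.5783 0.0266]
 [0.5113 0.0404]]
red [273 157  27  30 458] [286.4 171.5] [0.526  0.0141 0.0327] [0.5187 0.008  0.0242] [0.536  0.0196 0.0393]
  top [0.531  0.0135 0.0372] ((0.530902624130249, 0.013865180313587189), (0.00022534694289788604, 0.003162723034620285), 17.70265007019043)
3089 block gy [-0.1494 -0.1487 -0.0824 -0.0806]
197 119
```

View pics/w5c.png

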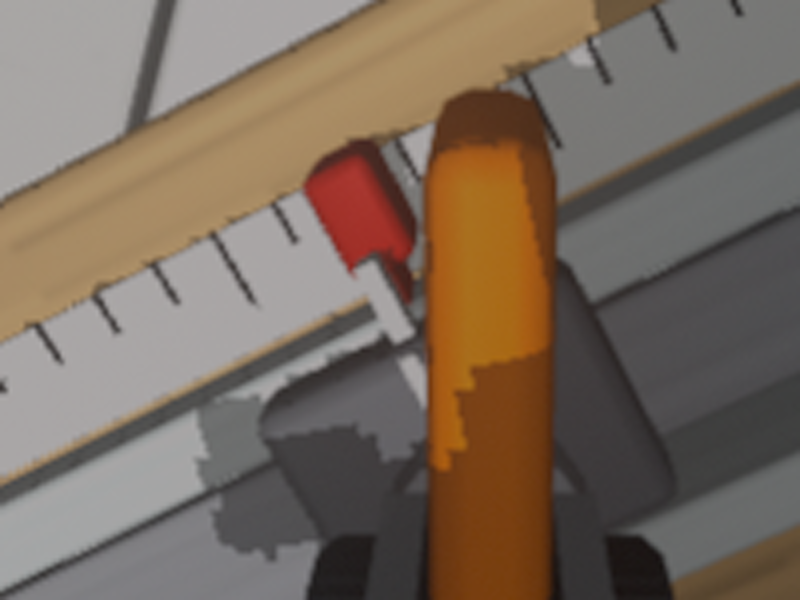

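The white pointer is now visible from (370,262) to (402,338), lying over the clip's red tip at about (404,292). I'll compare the two along the guide's y.

```bash
python3 - <<'E'
from h import *
c=load('w5'); y=np.radians(15.4); ey=np.array([-np.sin(y),np.cos(y)])
f=lambda u,v:[197+(u-1.5)/4,119+(v-1.5)/4]
for z in (.040,.0415):print('pointer',onz(c,[f(370,262),f(402,338)],z)[:,:2]@ey)
m=proj(c,np.r_[.5249*np.array([np.cos(y),np.sin(y)])-.1273*ey,.031]); print('tip expected crop',(m-[197,119])*4)
print('red clip edges top', onz(c,[f(308,190),f(350,270),f(375,160),f(412,240)],.031)[:,:2]@ey)
print('red tip right end', onz(c,[f(408,300),f(412,262)],.031)[:,:2]@ey)
E
```

```text
pointer [-0.12668864 -0.12794747]
pointer [-0.12637629 -0.12762355]
tip expected crop [[401.6246261  300.60927887]]
red clip edges top [-0.1310653  -0.13149625 -0.1212595  -0.12209466]
red tip right end [-0.12656936 -0.12354553]
```

>>> {"method": "apply_moves", "body": {
  "plan": [
    [0,0,0,0,0,1,-1],
    [0,0,0,0,0,1,-1],
    [0,0,0,0,0,1,-1],
    [0,0,0,0,0,1,-1],
    [0,0,0,0,0,1,-1],
    [0,0,0,0,0,1,-1],
    [0,0,0,0,0,1,-1],
    [0,0,0,0,0,1,-1],
    [0,0,0,0,0,1,-1],
    [0,0,0,0,0,0,-1]
  ]
}}

```text
clock: 6.85
tool_pos: [0.5642, 0.0254, 0.0831]
tool_rot: [-0.001, 0.406, 0.914, 0.001]
contact_force: [-3.9, 5.8, 9.0]
gripper_width: 0.0112
grip_force: 59.8
```

```bash
python3 chk.py w6
```

```text
6.85 [0.5642 0.0254 0.0831] [-9.000e-04  4.062e-01  9.138e-01  1.100e-03] [-3.9  5.8  9. ] [ 1.05  0.83 -0.04] 59.773351550102234 tcp gx gy 0.5506925317743208 -0.12538033711724358
lever n 4471 [0.5499 0.041 ] [0.0116 0.0682] angle 42.7
[[0.5225 0.0621]
 [0.5688 0.012 ]
 [0.5773 0.0199]
 [0.5311 0.07  ]]
red [240 194  30  22 330] [253.  204.5] [0.5258 0.0144 0.0328] [0.5189 0.0079 0.0305] [0.5337 0.0198 0.0347]
  top [0.5259 0.0143 0.0327] ((0.5269175171852112, 0.014059828594326973), (0.014845006167888641, 0.009108813479542732), 15.687532424926758)
red [593 378   8  10  31] [596.9 383.1] [0.7484 0.0689 0.0443] [0.7471 0.0665 0.0399] [0.7499 0.0701 0.0462]
  top [0.7482 0.0683 0.0444] ((0.7481759190559387, 0.06836225092411041), (0.003997500985860825, 0.0020292981062084436), 64.83909606933594)
2949 block gy [-0.1471 -0.1449 -0.0823 -0.0807]
```

>>> {"method": "apply_moves", "body": {
  "plan": [
    [-0.03,-0.015,0,0,0,1,-1],
    [-0.015,-0.005,0,0,0,1,-1],
    [-0.015,-0.005,0,0,0,1,-1],
    [-0.01,0,0,0,0,1,-1],
    [0,0,0,0,0,0,-1],
    [0,0,0,0,0,0,-1]
  ]
}}

```text
clock: 7.5
tool_pos: [0.5642, 0.0251, 0.0831]
tool_rot: [-0.003, 0.528, 0.849, 0.002]
contact_force: [-6.7, 9.8, 12.2]
gripper_width: 0.0113
grip_force: 60.2
```

```bash
python3 chk.py w7
```

```text
7.5 [0.5642 0.0251 0.0831] [-0.0025  0.5278  0.8494  0.0015] [-6.7  9.8 12.2] [2.09 1.48 0.1 ] 60.22910535335541 tcp gx gy 0.5505663552377495 -0.12566514874526544
lever n 4561 [0.5548 0.0445] [0.0115 0.0685] angle 25.6
[[0.5348 0.0729]
 [0.5644 0.0111]
 [0.5748 0.0161]
 [0.5452 0.0779]]
red [238 215  27  16 292] [248.8 222.2] [0.5262 0.0147 0.0328] [0.5196 0.0088 0.0311] [0.5338 0.0198 0.0344]
  top [0.5263 0.0145 0.0328] ((0.5273593664169312, 0.01431885827332735), (0.014412340708076954, 0.00883867684751749), 18.540678024291992)
2911 block gy [-0.1447 -0.1382 -0.0821 -0.0806]
```

>>> {"method": "apply_moves", "body": {
  "plan": [
    [-0.04,-0.008,0,0,0,1,-1],
    [-0.03,-0.004,0,0,0,0.9,-1],
    [-0.02,0,0,0,0,0.7,-1],
    [0,0,0,0,0,0,-1],
    [0,0,0,0,0,0,-1],
    [0,0,0,0,0,0,-1]
  ]
}}

```text
clock: 8.15
tool_pos: [0.5649, 0.0221, 0.0831]
tool_rot: [-0.003, 0.602, 0.798, 0.001]
contact_force: [-7.2, 11.5, 12.6]
gripper_width: 0.011
grip_force: 60.4
```

```bash
python3 chk.py w8; python3 - <<'E'
from h import *
c=load('w8'); p=proj(c,[[.5399,.0166,.031]])[0].astype(int); x0,y0=p[0]-100,p[1]-75; print(x0,y0)
cv2.imwrite('pics/w8c.png',cv2.resize(c['p'][y0:y0+150,x0:x0+200,::-1],(800,600),interpolation=cv2.INTER_CUBIC))
E
```

```text
8.15 [0.5649 0.0221 0.0831] [-0.0031  0.6024  0.7982  0.0014] [-7.2 11.5 12.6] [2.28 1.63 0.09] 60.37964701652527 tcp gx gy 0.5505260004195506 -0.1287023967568709
lever n 4626 [0.5592 0.0431] [0.0115 0.0687] angle 15.8
[[0.5443 0.0746]
 [0.563  0.0085]
 [0.5741 0.0116]
 [0.5553 0.0777]]
red [237 223  36  15 381] [250.4 229.7] [0.5273 0.0151 0.0328] [0.5199 0.008  0.0306] [0.5393 0.0199 0.0391]
  top [0.5329 0.0155 0.0371] ((0.5338026881217957, 0.01599801331758499), (0.006578969769179821, 0.00019004009664058685), 26.739795684814453)
2808 block gy [-0.1345 -0.1327 -0.0819 -0.0807]
173 155
```

View pics/w8c.png

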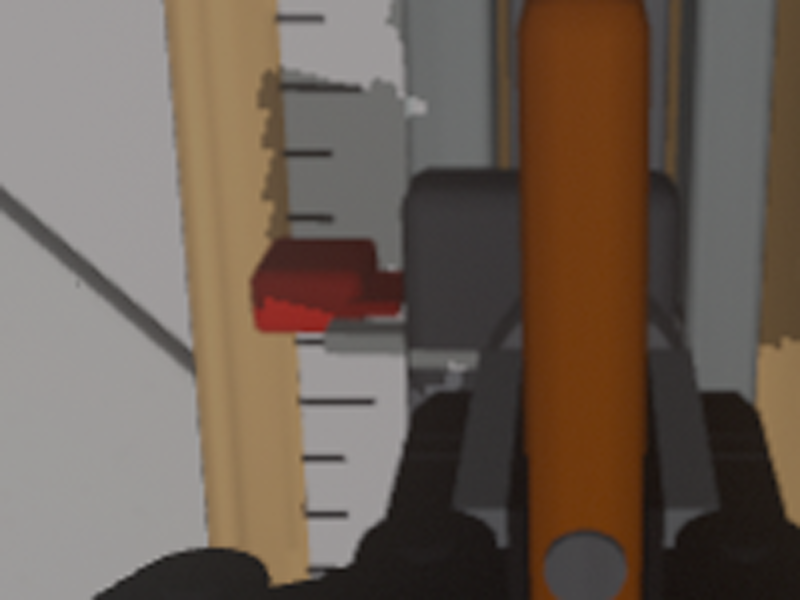

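The lever lies along the rails, so it looks closed. The pointer runs from (327,338) to (405,340), and the clip's tip is at about (400,293). Computing the offset.

```bash
python3 - <<'E'
from h import *
c=load('w8'); y=np.radians(15.4); ey=np.array([-np.sin(y),np.cos(y)])
f=lambda u,v:[173+(u-1.5)/4,155+(v-1.5)/4]
for z in (.040,.0415):print('pointer top face (320-355) lo/hi edges',onz(c,[f(400,322),f(400,350),f(340,322),f(340,345)],z)[:,:2]@ey)
print('tip lo/hi',onz(c,[f(390,303),f(390,316),f(390,275)],.031)[:,:2]@ey)
print('expected: ', (proj(c,[np.r_[.5249*np.array([np.cos(y),np.sin(y)])-.1273*ey,.031],np.r_[.522*np.array([np.cos(y),np.sin(y)])-.1273*ey,.041]])-[173,155])*4)
print('pivot',np.array([.5592+.021*np.cos(np.radians(74.2)),.0431-.021*np.sin(np.radians(74.2))])@ey)
E
```

```text
pointer top face (320-355) lo/hi edges [-0.12608682 -0.13018223 -0.12614904 -0.12950858]
pointer top face (320-355) lo/hi edges [-0.12542279 -0.12948067 -0.12548443 -0.12881319]
tip lo/hi [-0.12718241 -0.12916363 -0.12295578]
expected:  [[400.65694257 302.36316598]
 [368.85895134 331.72345101]]
pivot -0.12794595722094665
```

```bash
python3 -c "
from station import robot
print(robot.sign_off())"
```

```text
the job is handed in; nothing more can be done
None
```

The job is handed in with the lever closed at about 1.39 of 1.4 rad, the pointer measured within about 1 mm of the red mark, and the lever still gripped at about 60 N; `sign_off` returned no verdict.

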